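# Lock the red brush rest onto the stud of the sign painter's board

## Robot

A 7-joint arm with a two-finger parallel gripper is mounted at the origin on the work surface. World frame = base frame: x ahead of the robot, y to its left, z up, the work surface at z = 0. Lengths are in mm, angles in rad, forces in N, time in s.
With the tool pointing down it reaches from about 425 to 875 mm from the base axis. Payload 8.4 kg.
Tool frame: the origin (TCP) lies between the finger pads; the fingertips stand manip.tips_ahead ahead of it and the grasp point (between the pads) lies 8 mm behind it (manip.tips_ahead is the distance from the TCP to the fingertips, in mm); z points along the fingers, y is the line along which they close (so a half turn about z gives the same grasp; the last joint's range is limited). The gripper opens to 87 mm and grips with 3 to 60 N. Pads are 19 mm wide; open, the fingers measure 117 mm over their backs; the gripper's body (75 mm by 190 mm) begins 51 mm behind the grasp point.
Start: joints at [1.18, 0.333, 0.04, 1.465, -0.013, 1.343, -0.059], TCP at [186.968, -622.501, 233.546] pointing down, gripper open.
Joint ranges: [-2.58, 2.58], [-0.38, 2.09], [-1.3, 1.39], [0.25, 2.4], [-1.5, 4.64], [0.08, 2.09], [-2.65, 2.65]. Speed limits (rad/s): [2.22, 2.22, 2.79, 2.79, 3.14, 3.14, 3.14].

## Interface

Orientations are given as a unit quaternion [x, y, z, w].
In Python, from plant import manip gives the robot as it stands. Calls block until the motion is done:
- manip.move_to(position, orientation): joint-space move of the TCP to a pose.
- manip.move_straight(position, attitude=None, vel=150, max_force=None): straight line of the TCP; attitude=None keeps the orientation; vel is the mean speed in mm/s. With max_force (N) it stops when the force on the tool has changed by that much, and returns True; else False.
- manip.move_j(angles): joint-space move.
- manip.open() and manip.gripper_close(squeeze=None): open the fingers fully, or close them until they stop; squeeze is the grip in N (None keeps the last).
- manip.wait(seconds).
- manip.solve_ik(position, orientation): joint angles nearest the present ones, or None.
- manip.get_obs(): the state.
- manip.camera(name): name is "scene" or "top" or "wrist"; returns a dict with "frame" (384x512x3 uint8, blue, green, red), "z_map" (384x512 float32, mm along the optical axis (not along the pixel's ray), 0 where there is no reading), "mtx" (3x3 intrinsics, pixels), "cam_to_world" (4x4, takes a point from camera to world coordinates). Camera axes: x right, y down, z forward; pixel columns grow to the right and rows downward; lengths in mm; the calibration is good to about 2 mm. A picture is of the moment at which its call begins.
A pose or a line that the arm cannot do raises manip.PlanningError and nothing moves.
- manip.hand_in(): hands the job in; it is judged then, once.
The state is a dict: "time": time; "joint_positions": joint angles; "joint_vel": joint speeds; "joint_torque": joint torques, N m; "tool_pos": TCP position; "tcp_rot": TCP orientation; "force": force on the tool from outside, world axes, zero at the start; "ft_torque": the same for the moment, N m; "width": finger opening in mm; "grasp_force": force on a finger pad.
Only numpy, scipy, OpenCV 4.12 (cv2) and the standard library are available. Lean on these libraries where they do the work, as an engineer would, in place of code of your own. Each camera call takes 0.05 s, during which the arm holds its last target. There are 200 camera calls.

## Task

Pick up the red brush rest by its comb, lower it flat onto the white board so that the stud's brass head comes up through the big round opening in its foot, then slide it along until the stud is fully home at the end of the narrow slot and the head holds the foot down. Leave it lying flat on the board and square with it, comb towards the board's blue-striped end, and let go; do not disturb the blue brush rest, which has no keyhole.

Things in the scene. Friction and masses are not known exactly. Their poses are not given: they have to be found in the camera images.
- red_rest: Loose red brush rest, yellow lines, 0.16 to 0.3 kg. Foot 6 mm thick, x -87 to +60, y -45 to +45 mm, an upright comb across its +x end (see comb). Keyhole through the foot: round (8-sided) opening 52 mm across centred at x -47, y 0; from it a slot 20 mm wide runs along +x to its end at x +5. Origin: on the underside, where the stud's axis is when fully home in the slot. z up.
- comb (a point): Centre of the red rest's upright comb, at a good height to grip: x +40, y 0, z 52 mm in the rest's frame (52 mm above its underside); same axes. The comb is 18 mm thick along x (grip it across that), 80 mm wide along y, solid up to 66 mm above the underside, with five teeth above, up to 81 mm.
- board: White board fixed to the bench, 210 (x) x 130 (y) x 20 mm, paint-spotted, a blue stripe across its +x end. In its middle a brass stud: shank 10 mm across; head 32 mm across, its underside 12 mm, its top 19 mm above the board's top. Origin: on the stud's axis, at bench height; z up. Set the rest down 47 mm towards +x from home, then slide it 47 mm along -x.
- blue_rest: Loose blue brush rest, a bystander to be left alone: same size, shape, axes and origin as the red one, but its foot has no keyhole, only two small dark screw marks.
Things that resemble listed ones, but are neither listed nor needed, are in the scene too. There is more than one size of the red_rest; the one meant has the size given above. Several things have the shape of the board; the one meant has the colours described above.

How it is judged:
By the outcome, as a careful person would: the job done as asked, in the order asked, and still so for the second after the job is handed in, with the robot touching nothing.
It also fails if it takes over 42 s, if anything falls off the work surface, if the arm or the gripper's body presses on something with over 40 N, if the wrist force passes 120 N, or if a joint passes its speed limit or range.

## Working session

There is one attempt and no reset: what is moved stays moved. The work goes in short steps, each a Python script; the robot and the scene stay as the last script left them, time stands still between calls to the robot, and variables do not carry over. Pictures are saved under pics/ and viewed, at most 10 in all, crops included, and the job is handed in when it is done.

```bash
mkdir -p pics; ls; python3 - <<'E'
from plant import manip
import cv2,numpy as np
for n in ("scene","top"):
    c=manip.camera(n); cv2.imwrite(f"pics/{n}0.png",c["frame"]); np.savez(f"{n}0.npz",**c)
    print(n,c["mtx"].tolist(),c["cam_to_world"].round(3).tolist(),(c["z_map"]>0).mean())
print(manip.tips_ahead,manip.get_obs())
E
```

```text
pics
scene [[387.17274921744456, 0.0, 256.80457658280847], [0.0, 387.17274921744456, 190.0865207702583], [0.0, 0.0, 1.0]] [[-0.791, 0.346, -0.505, 988.323], [0.612, 0.479, -0.63, 679.326], [0.023, -0.807, -0.59, 694.019], [0.0, 0.0, 0.0, 1.0]] 0.9959564208984375
top [[359.1032314650788, 0.0, 259.5555733296566], [0.0, 359.1032314650788, 191.1667631348924], [0.0, 0.0, 1.0]] [[0.011, -0.991, 0.132, 352.266], [-1.0, -0.012, -0.005, 27.065], [0.006, -0.132, -0.991, 984.639], [0.0, 0.0, 0.0, 1.0]] 0.9960123697916666
11.0 {'time': 0.1, 'joint_positions': array([ 1.17981571,  0.33380478,  0.03988074,  1.46612074, -0.01340965,
        1.34332196, -0.05849202]), 'joint_vel': array([-0.0005851 ,  0.00080882,  0.00050938, -0.00429332,  0.00085706,
        0.00069397, -0.00026013]), 'joint_torque': array([ 4.48216990e-03, -6.57809043e+01,  1.34048089e+00, -4.04703856e+01,
       -5.96278533e-02,  4.10433509e-02,  3.94584606e-05]), 'tool_pos': array([ 186.84291941, -622.16232301,  232.80162347]), 'tcp_rot': array([ 9.89377796e-01,  1.45365381e-01, -1.42626041e-04, -6.79595005e-04]), 'force': array([ 0.47022119, -0.26319205,  0.37507643]), 'ft_torque': array([-0.0536916 ,  0.04676236,  0.00616968]), 'grasp_force': 0.0, 'width': 86.86121362604383}
```

View pics/scene0.png

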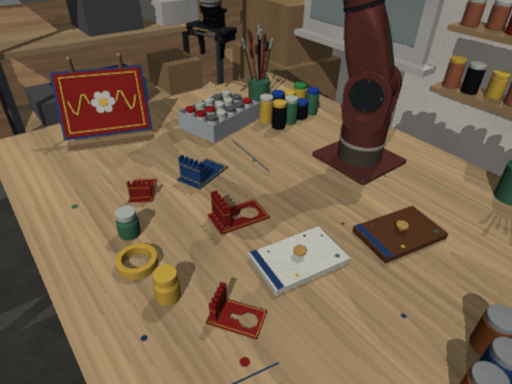

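View pics/top0.png

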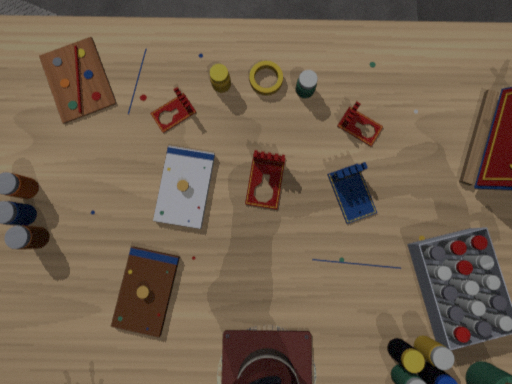

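The scene shows three red rests in the top view: (173,112), (265,180) and (361,125). There are two boards, white at (185,188) and brown at (145,290), and the blue rest is at (352,192). The rest at (265,180) looks like the full-size one, and the white board with a blue stripe fits the description. Next I'll measure sizes and make an enlarged crop.

```bash
cat > h.py <<'E'
import numpy as np,cv2
def load(n): return dict(np.load(n))
def pts(c):
    z=c["z_map"];v,u=np.mgrid[:z.shape[0],:z.shape[1]];K=c["mtx"]
    p=np.stack([(u-K[0,2])/K[0,0]*z,(v-K[1,2])/K[1,1]*z,z],-1)
    return p@c["cam_to_world"][:3,:3].T+c["cam_to_world"][:3,3]
def ray(c,uv,h):
    "pixels -> world points on plane z=h"
    uv=np.atleast_2d(uv).astype(float);K=c["mtx"]
    d=np.c_[(uv[:,0]-K[0,2])/K[0,0],(uv[:,1]-K[1,2])/K[1,1],np.ones(len(uv))]@c["cam_to_world"][:3,:3].T
    o=c["cam_to_world"][:3,3]
    return (o+d*((h-o[2])/d[:,2])[:,None])[:,:2]
def hsv(c): return cv2.cvtColor(c["frame"],cv2.COLOR_BGR2HSV)
def red(c):
    H=hsv(c);return (((H[...,0]<8)|(H[...,0]>172))&(H[...,1]>150)&(H[...,2]>60)).astype(np.uint8)
def blobs(m,amin):
    cs,_=cv2.findContours(m,cv2.RETR_EXTERNAL,cv2.CHAIN_APPROX_NONE)
    return [k[:,0] for k in cs if cv2.contourArea(k)>amin]
E
python3 - <<'E'
from h import *
c=load("top0.npz");P=pts(c);
m=cv2.morphologyEx(red(c),cv2.MORPH_CLOSE,np.ones((3,3)))
def rect(p):
    r=cv2.minAreaRect(p.astype(np.float32));return np.round(r[0],1),np.round(r[1],1),round(r[2],1)
for k in blobs(m,200):
    M=np.zeros(m.shape,np.uint8);cv2.drawContours(M,[k],-1,1,-1)
    z=P[...,2];f=P[(M>0)&(z<12)&(z>3)];t=P[(M>0)&(z>30)]
    if len(t)<10 or len(f)<30: continue
    print("red",k.mean(0).round(),"foot",rect(f[:,:2]),"comb",rect(t[:,:2]),t[:,2].max().round(1),np.median(f[:,2]).round(1))
H=hsv(c); w=((H[...,1]<50)&(H[...,2]>150)).astype(np.uint8)
b=((H[...,0]>100)&(H[...,0]<125)&(H[...,1]>120)).astype(np.uint8)
w=cv2.morphologyEx(w|b,cv2.MORPH_CLOSE,np.ones((3,3)))
for k in blobs(w,1500):
    print("white",k.mean(0).round(),rect(ray(c,k,20)),[np.median(P[k[:,1],k[:,0],2])])
for k in blobs(b,50): print("blue",k.mean(0).round(),rect(ray(c,k,20)))
f=c["frame"][90:250,140:400];cv2.imwrite("pics/crop1.png",cv2.resize(f,None,fx=3,fy=3,interpolation=cv2.INTER_CUBIC))
E
```

```text
red [358. 124.] foot (array([ 672. , -258.8]), array([110.9,  66.4]), 59.5) comb (array([ 532.7, -110.7]), array([ 16. , 453.8]), 54.7) 984.6 4.7
red [176. 109.] foot (array([704.9, 267.8]), array([ 64.4, 104.6]), 35.6) comb (array([554.9, 135.8]), array([459.7,  16.5]), 30.3) 984.6 4.7
white [184. 187.] (array([490.6, 227.5]), array([126.5, 200.1]), 81.5) [np.float64(19.51169497974547)]
blue [444. 380.] (array([   7.2, -453.8]), array([24. , 56.2]), 0.5)
blue [154. 256.] (array([304.9, 300.2]), array([127. ,  15.7]), 78.6)
blue [ 23. 214.] (array([411.7, 654. ]), array([63.3, 55.1]), 87.3)
blue [352. 189.] (array([ 485.9, -239.3]), array([135.3,  99.5]), 19.1)
blue [190. 153.] (array([583.1, 213.7]), array([126.5,  13.3]), 81.1)
```

View pics/crop1.png

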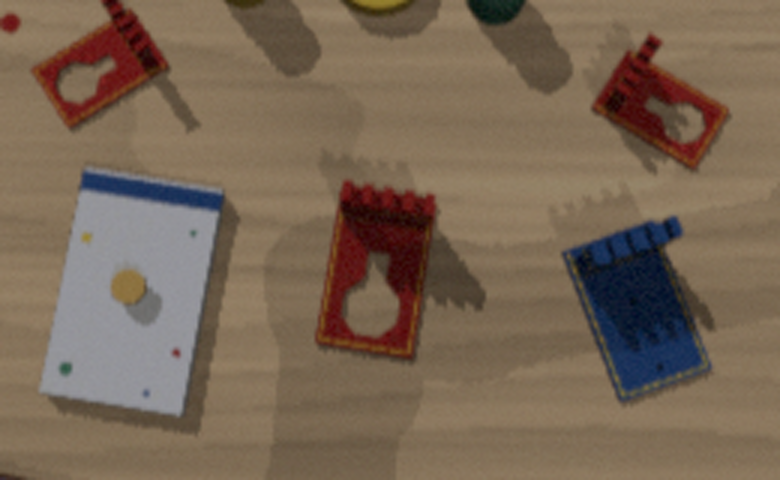

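The crop shows the red rest at (265,180) is much larger than the other two (their feet are about 110x66 mm and 105x64 mm), and it has a keyhole, so it is the one meant. Its comb points up in the image. The white board's blue stripe is also at the top, and the blue rest on the right has no keyhole. I'll go above the red rest and look with the wrist camera.

```bash
cat >> h.py <<'E'
from scipy.spatial.transform import Rotation as R
def quat(yaw,flip=1):
    "tool down, tool y along +-(cos yaw, sin yaw)"
    y=flip*np.array([np.cos(yaw),np.sin(yaw),0]);z=np.array([0,0,-1.]);x=np.cross(y,z)
    return R.from_matrix(np.c_[x,y,z]).as_quat()
E
python3 - <<'E'
from plant import manip
from h import *
c=load("top0.npz");p=ray(c,[[262,206.7],[248.5,203.5],[277,208],[265,190]],6);print(p)
yaw=np.deg2rad(-7)
for f in (1,-1):
    for q in ([515,10,300],[500,220,150]):
        s=manip.solve_ik(q,quat(yaw,f));print(f,None if s is None else np.round(s,2))
E
```

```text
[[439.68411088  15.19065633]
 [448.02126398  52.22236876]
 [436.61423305 -25.84285454]
 [485.85713274   7.42607726]]
1 [ 0.6   0.08 -0.74  1.65  0.05  1.43 -0.27]
1 [ 0.49  0.44 -1.21  1.78  0.44  1.23 -0.96]
-1 None
-1 [ 0.42  0.38 -1.09  1.78  0.36  1.2   2.24]
```

```bash
python3 - <<'E'
from plant import manip
from h import *
o=manip.get_obs()
manip.move_straight([187,-600,340],vel=250)
j=manip.get_obs()["joint_positions"].copy();print(j.round(2))
j[0]=0;j[2]=0;j[6]=0.0
manip.move_j(j);o=manip.get_obs();print(o["time"],o["tool_pos"].round(),R.from_quat(o["tcp_rot"]).as_matrix().round(2))
manip.move_to([470,10,300],quat(np.deg2rad(-7)))
o=manip.get_obs();print(o["time"],o["joint_positions"].round(2))
c=manip.camera("wrist");np.savez("w1.npz",**c);cv2.imwrite("pics/w1.png",c["frame"]);print(c["cam_to_world"].round(2),c["mtx"])
E
```

```text
[ 1.17  0.26  0.04  1.35 -0.01  1.54 -0.07]
3.2 [626. -42. 340.] [[ 0.    1.    0.  ]
 [ 1.   -0.    0.01]
 [ 0.01  0.   -1.  ]]
3.9167 [-0.07 -0.06 -0.04  1.77 -0.    1.43 -0.24]
[[ 9.9000e-01 -1.2000e-01 -3.0000e-02  4.7844e+02]
 [-1.2000e-01 -9.6000e-01 -2.6000e-01  8.1350e+01]
 [ 0.0000e+00  2.6000e-01 -9.6000e-01  4.5072e+02]
 [ 0.0000e+00  0.0000e+00  0.0000e+00  1.0000e+00]] [[300.84939635   0.         254.70079405]
 [  0.         300.84939635 192.18989818]
 [  0.           0.           1.        ]]
```

View pics/w1.png

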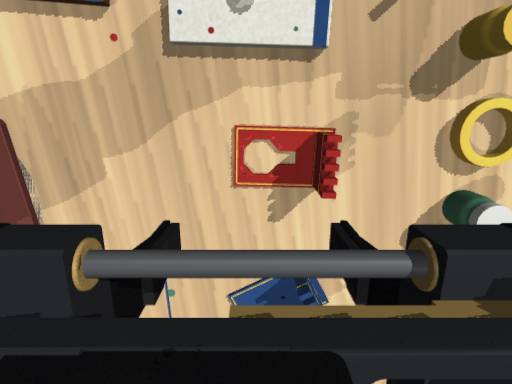

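The wrist view shows the red rest with its foot from about (235,126) to (335,187), the keyhole at (265,157) and the comb at (328,165) pointing to the board's stripe side. The pose now comes from the foot outline and the opening.

```bash
cat >> h.py <<'E'
def rest_pose(c,lift=0,win=None,dbg=True):
    "origin xy and yaw of the red rest, from the foot outline (top face at lift+6)"
    P=pts(c);m=red(c)
    H=hsv(c);m|=((H[...,0]>15)&(H[...,0]<35)&(H[...,1]>150)&(H[...,2]>100)).astype(np.uint8)
    m=cv2.morphologyEx(m,cv2.MORPH_CLOSE,np.ones((3,3)))
    if win is not None:
        k=np.zeros_like(m);k[win[1]:win[3],win[0]:win[2]]=1;m&=k
    k=max(blobs(m,300),key=cv2.contourArea)
    M=np.zeros(m.shape,np.uint8);cv2.drawContours(M,[k],-1,1,-1)
    M&=((P[...,2]<lift+13)&(P[...,2]>lift-4)).astype(np.uint8)
    k=max(blobs(M,300),key=cv2.contourArea)
    q=ray(c,k,lift+6)
    comb=P[(cv2.dilate(M,np.ones((25,25)))>0)&(P[...,2]>lift+45)&(P[...,2]<lift+70)&(red(c)>0)][:,:2]
    d=comb.mean(0)-q.mean(0);yaw=np.arctan2(d[1],d[0])
    for _ in range(4):
        e=np.array([np.cos(yaw),np.sin(yaw)]);n=np.array([-e[1],e[0]])
        s,t=q@e,q@n;s0=np.percentile(s,1)
        sel=(s>s0+8)&(s<s0+110)
        mid=(np.percentile(t[sel],2)+np.percentile(t[sel],98))/2
        A=[];B=[]
        for sg in (1,-1):
            w=sel&(abs(sg*(t-mid)-45)<6);f=np.polyfit(s[w],t[w],1);A.append(f)
        yaw+=np.arctan(np.mean([f[0] for f in A]))
    w=(s<s0+5)&(abs(t-mid)<38);back=np.median(s[w])
    ce=[np.polyval(f,back+87) for f in A]
    if dbg: print("yaw",np.rad2deg(yaw).round(2),"width",(ce[0]-ce[1]).round(1),"slopes",[round(f[0],3) for f in A],
       "comb s",np.round(np.percentile(comb@e-back-87,[5,50,95]),1),"comb t",np.round(np.percentile(comb@n-np.mean(ce),[2,98]),1))
    return (back+87)*e+np.mean(ce)*n,yaw
E
python3 - <<'E'
from h import *
c=load("w1.npz");o,y=rest_pose(c);print(o,np.rad2deg(y))
H=hsv(c)
# hole: bbox inside
m=cv2.morphologyEx(red(c),cv2.MORPH_CLOSE,np.ones((3,3)))
cs,h=cv2.findContours(m[110:210,220:350],cv2.RETR_CCOMP,cv2.CHAIN_APPROX_NONE)
e=np.array([np.cos(y),np.sin(y)]);n=np.array([-e[1],e[0]])
for k,hh in zip(cs,h[0]):
    if hh[3]>=0 and cv2.contourArea(k)>100:
        q=ray(c,k[:,0]+[220,110],6)-o;print("hole x",(q@e).min(),(q@e).max(),"y",(q@n).min(),(q@n).max())
E
```

```text
yaw -8.4 width 87.1 slopes [np.float64(-0.006), np.float64(0.006)] comb s [30.2 33.2 44.1] comb t [-33.2  38.6]
[526.74744148   7.33835665] -8.397925008060913
hole x -75.15299710164243 5.507336796742657 y -26.6040843860605 27.346367252905093
hole x -85.80138400032396 -56.82963692217023 y 23.492441095465686 44.156910987619376
```

```bash
python3 - <<'E'
from plant import manip
from h import *
yr=np.deg2rad(-8.4);o=np.array([526.7,7.3]);e=np.array([np.cos(yr),np.sin(yr)])
manip.move_to([495,205,300],quat(yr))
c=manip.camera("wrist");np.savez("w2.npz",**c);cv2.imwrite("pics/w2.png",c["frame"])
g=o+40*e
manip.move_to([*g,150],quat(yr))
manip.move_straight([*g,44],vel=120,max_force=15);print(manip.get_obs()["tool_pos"])
manip.gripper_close(squeeze=45)
s=manip.get_obs();print(s["time"],s["width"],s["grasp_force"],s["force"])
manip.move_straight([*g,64],vel=60)
s=manip.get_obs();print(s["time"],s["width"],s["grasp_force"],s["force"],s["tool_pos"],s["joint_positions"].round(2))
c=manip.camera("scene");np.savez("s2.npz",**c);cv2.imwrite("pics/s2.png",cv2.resize(c["frame"][120:320,120:370],None,fx=3,fy=3))
E
```

```text
[566.90904178   1.56659181  44.8109756 ]
8.0 18.133189012434343 44.9932073475793 [ 0.44102899 -1.01818347 -0.92294711]
8.4833 17.795387634610623 44.992659841664135 [-0.16345932 -0.56099395 -2.89453142] [566.50156227   1.46716137  64.42333609] [-0.02  0.32 -0.07  1.85  0.03  0.97 -0.25]
```

View pics/w2.png

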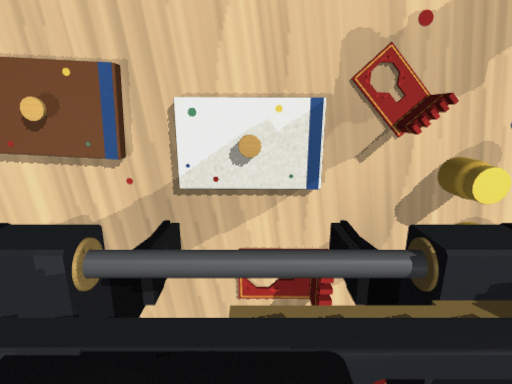

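View pics/s2.png

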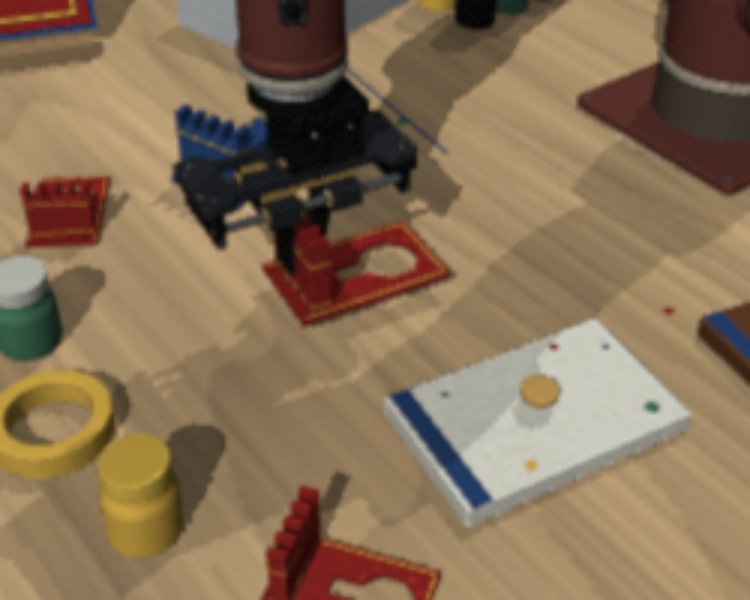

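The w2 view shows the white board at (175–325, 97–190), its stripe on the right and the head at (250,146). The scene view shows the rest gripped by its comb and lifted level. Now the board and stud pose.

```bash
cat >> h.py <<'E'
def head(c,win,h=39):
    H=hsv(c);m=((H[...,0]>10)&(H[...,0]<30)&(H[...,1]>110)).astype(np.uint8)
    k=np.zeros_like(m);k[win[1]:win[3],win[0]:win[2]]=1
    k=max(blobs(m&k,30),key=cv2.contourArea);q=ray(c,k,h)
    return cv2.minEnclosingCircle(q.astype(np.float32)),q.mean(0)
E
python3 - <<'E'
from h import *
for n,seed,win,hw in (("w2.npz",(185,110),(165,85,335,200),(230,125,270,165)),("top0.npz",(175,200),(145,140,225,235),(172,175,195,196))):
    c=load(n);H=hsv(c)
    w=((H[...,1]<60)&(H[...,2]>70)|((H[...,0]>100)&(H[...,0]<125)&(H[...,1]>120))).astype(np.uint8)
    P=pts(c);w&=((P[...,2]>14)&(P[...,2]<27)).astype(np.uint8)
    k=np.zeros_like(w);k[win[1]:win[3],win[0]:win[2]]=1
    w=cv2.morphologyEx(w&k,cv2.MORPH_CLOSE,np.ones((5,5)))
    k=max(blobs(w,500),key=cv2.contourArea)
    r=cv2.minAreaRect(ray(c,k,20).astype(np.float32));print(n,r);print(" head",head(c,hw))
    q=ray(c,k,20);a=np.deg2rad(-8.6)
    for _ in range(3):
        e=np.array([np.cos(a),np.sin(a)]);nn=np.array([-e[1],e[0]]);s,t=q@e,q@nn;ms,mt=np.median(s),np.mean([t.min(),t.max()])
        F=[np.polyfit(s[v],t[v],1) for v in [(abs(s-s.mean())<85)&(abs(sg*(t-mt)-64)<6) for sg in (1,-1)]]
        print("  slopes",[f[0] for f in F]);a+=np.arctan(np.mean([f[0] for f in F]))
    print(" yaw",np.rad2deg(a))
E
```

```text
w2.npz ((491.3946838378906, 229.943115234375), (128.76596069335938, 208.71231079101562), 81.12471771240234)
 head (((491.7040100097656, 230.17861938476562), 15.170149803161621), array([491.61707577, 230.41257379]))
  slopes [np.float64(-0.00775106666944202), np.float64(0.0024887932915903035)]
  slopes [np.float64(-0.005119952159354432), np.float64(0.005561313695662913)]
  slopes [np.float64(-0.005340628344148342), np.float64(0.005340628169557718)]
 yaw -8.738108608289167
top0.npz ((490.74713134765625, 228.20257568359375), (130.40386962890625, 209.56459045410156), 81.51895141601562)
 head (((491.39697265625, 228.00550842285156), 14.195696830749512), array([491.01577836, 227.7382006 ]))
  slopes [np.float64(0.00126978664176021), np.float64(-0.000692172642869599)]
  slopes [np.float64(0.0009810560336698643), np.float64(-0.0009809020930137433)]
  slopes [np.float64(0.0009809790837222974), np.float64(-0.000980979042695545)]
 yaw -8.583448167047742
```

```bash
python3 - <<'E'
from plant import manip
from h import *
yb=np.deg2rad(-8.65);e=np.array([np.cos(yb),np.sin(yb)]);b=np.array([491.5,229.8])
s=manip.get_obs();p=s["tool_pos"]
manip.move_straight([p[0],p[1],160],vel=150)
t=b+87*e;q=quat(yb+np.deg2rad(-0.0))
manip.move_to([*t,160],q)
manip.move_straight([*t,110],vel=100)
s=manip.get_obs();print(s["time"],s["width"],s["tool_pos"],t,s["force"],s["joint_positions"].round(2))
c=manip.camera("wrist");np.savez("w3.npz",**c);cv2.imwrite("pics/w3.png",c["frame"])
E
```

```text
10.8417 17.999814703776565 [577.83597038 216.559024   110.35654695] [577.5104194 216.7153619] [ 0.18183613  0.54132261 -1.63364065] [-0.28  0.37 -0.19  1.68  0.07  1.1  -0.64]
```

View pics/w3.png

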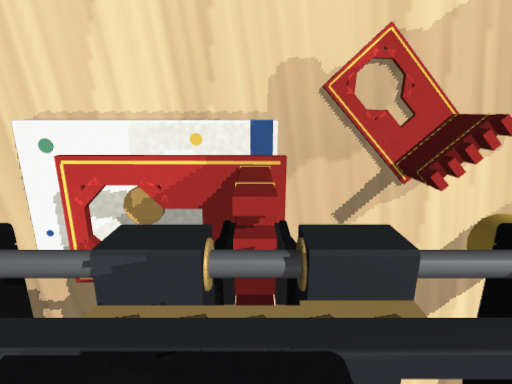

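The foot is seen from its far edge at row 157, cols 57–286. The head is visible inside the opening at (145,206). I'll compute the offsets from these.

```bash
python3 - <<'E'
from h import *
c=load("w3.npz");m=red(c)
# far foot edge: first red row per column; left edge: first red col per row
U=np.arange(70,275);V=np.array([np.argmax(m[140:200,u])+140 for u in U])
E_=ray(c,np.c_[U,V-.5],71.6);f=np.polyfit(E_[:,0],E_[:,1],1);a=np.arctan(f[0]);print("rest yaw",np.rad2deg(a),"resid",np.std(E_[:,1]-np.polyval(f,E_[:,0])))
e=np.array([np.cos(a),np.sin(a)]);n=np.array([-e[1],e[0]])
v=np.arange(165,215);L=ray(c,np.c_[[np.argmax(m[r,40:120])+40-.5 for r in v],v],71.6)
Rr=ray(c,np.c_[[290-np.argmax(m[r,290:240:-1])+.5 for r in range(162,180)],np.arange(162,180)],71.6)
print("x extents",np.median(L@e),np.median(Rr@e))
o=(np.median(L@e)+87)*e+(np.median(E_@n)-45)*n
print("rest origin",o,"head",head(c,(110,175,180,235)))
H=hsv(c);U=np.arange(30,240);w=((H[...,1]<60)&(H[...,2]>130))
B=ray(c,np.c_[U,[np.argmax(w[105:150,u])+104.5 for u in U]],20);g=np.polyfit(B[:,0],B[:,1],1);print("board yaw",np.rad2deg(np.arctan(g[0])))
eb=e;nb=n;print("board +y edge minus 65:",np.median(B@n)-65,"rest t",o@n, "rest s - tcp s", (o-np.array([577.84,216.56]))@e)
E
```

```text
rest yaw -8.93801697087466 resid 0.24674783376785772
x extents 410.28889570857984 556.1718652706563
rest origin [538.39199144 222.47740544] head (((492.81768798828125, 230.48318481445312), 15.655172348022461), array([491.06421364, 229.27127889]))
board yaw -8.63597635330905
board +y edge minus 65: 304.2640339521688 rest t 303.4236091457397 rest s - tcp s -39.888354110918534
```

```bash
python3 - <<'E'
from plant import manip
from h import *
yb=np.deg2rad(-8.65);e=np.array([np.cos(yb),np.sin(yb)]);n=np.array([-e[1],e[0]]);b=np.array([491.5,229.8])
q=quat(yb+np.deg2rad(0.25));t=b+87*e+0.4*n
manip.move_straight([*t,82],q,vel=60)
print(manip.get_obs()["tool_pos"])
r=manip.move_straight([*t,60],q,vel=20,max_force=6)
s=manip.get_obs();z=s["tool_pos"][2];print(r,s["time"],s["tool_pos"],s["force"])
if r and z<68:
    manip.move_straight([*t,z+0.8],q,vel=10)
    t2=t-40*e
    r=manip.move_straight([*t2,z+0.8],q,vel=40,max_force=12)
    print(r,manip.get_obs()["tool_pos"],manip.get_obs()["force"])
    if not r:
        r=manip.move_straight([*(t-52*e),z+0.8],q,vel=12,max_force=10)
    s=manip.get_obs();print(r,s["time"],s["tool_pos"],s["force"],s["width"],"slid",(t-s["tool_pos"][:2])@e)
c=manip.camera("wrist");np.savez("w4.npz",**c);cv2.imwrite("pics/w4.png",c["frame"])
E
```

```text
[577.52939461 217.11288378  81.81879141]
True 12.35 [577.42356467 217.07082006  63.99664098] [-0.2683463  -0.66900437  3.97783399]
False [538.29559163 223.01107791  64.82187895] [-0.2151269  -0.6950456  -2.56283936]
True 14.5917 [531.28604247 223.99356484  64.92382507] [ 2.65581719 -0.02207028 -1.15858036] 17.655813164514726 slid 46.7932264122922
```

View pics/w4.png

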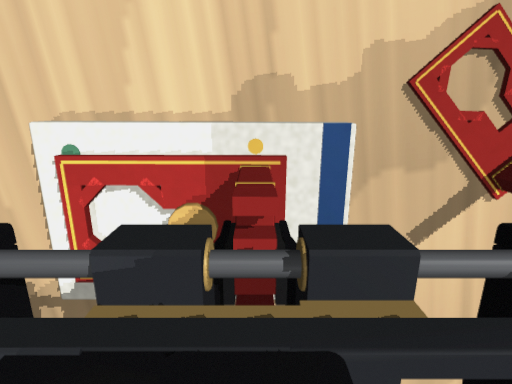

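The head now sits over the narrow slot at (192,220). The slide stopped on contact after 46.8 mm, as expected. I'll set it down, release, retreat and check.

```bash
python3 - <<'E'
from plant import manip
from h import *
p=manip.get_obs()["tool_pos"]
manip.move_straight([p[0],p[1],62],vel=10,max_force=5)
manip.open();manip.wait(0.2)
p=manip.get_obs()["tool_pos"]
manip.move_straight([p[0],p[1],170],vel=120)
manip.move_straight([p[0]-40,p[1]-30,300],vel=250)
c=manip.camera("wrist");np.savez("w5.npz",**c);cv2.imwrite("pics/w5.png",cv2.resize(c["frame"][40:240,120:380],None,fx=3,fy=3,interpolation=cv2.INTER_CUBIC))
try:
    o,y=rest_pose(c,20,(130,40,380,225));print(o,np.rad2deg(y))
except Exception as x: print(x)
print(manip.get_obs()["time"],manip.get_obs()["tool_pos"])
E
```

```text
yaw -7.99 width 86.4 slopes [np.float64(-0.007), np.float64(0.007)] comb s [30.  38.  46.2] comb t [-33.   29.7]
[493.01780803 229.35594194] -7.988170599361757
18.15 [491.17665261 193.52320549 297.94632896]
```

View pics/w5.png

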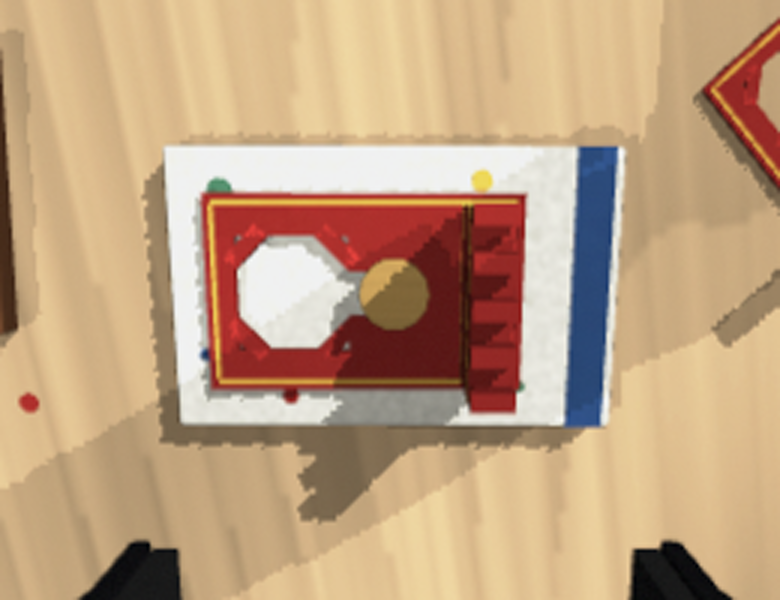

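```bash
python3 - <<'E'
from h import *
c=load("w5.npz");print(head(c,(238,124,265,152)))
m=red(c)
for r in (60,): pass
v=np.arange(112,165);L=ray(c,np.c_[[np.argmax(m[r,180:230])+179.5 for r in v],v],26)
U=np.arange(200,270);T=ray(c,np.c_[U,[np.argmax(m[95:130,u])+94.5 for u in U]],26);print("top edge yaw",np.rad2deg(np.arctan(np.polyfit(T[:,0],T[:,1],1)[0])))
H=hsv(c);w=((H[...,1]<60)&(H[...,2]>120));U=np.arange(185,300)
B=ray(c,np.c_[U,[np.argmax(w[80:110,u])+79.5 for u in U]],20);print("board yaw",np.rad2deg(np.arctan(np.polyfit(B[:,0],B[:,1],1)[0])))
a=np.deg2rad(-8.6);e=np.array([np.cos(a),np.sin(a)]);print("back edge +87, s:",np.median(L@e)+87, "board s", np.array([491.5,229.8])@e)
E
```

```text
(((491.826416015625, 230.40020751953125), 15.810037612915039), array([491.68644876, 230.30054091]))
top edge yaw -8.398832515630334
board yaw -8.4644259552594
back edge +87, s: 452.4478018432949 board s 451.6105393612389
```

Home is within about 1 mm, the rest is square to within 0.1°, and the gripper is clear.

```bash
python3 -c "
from plant import manip
print(manip.hand_in())"
```

```text
the job is handed in; nothing more can be done
None
```

The red brush rest is locked under the stud's head on the white board: home to within about 1 mm, lying flat, square to the board, comb towards the blue stripe. I let go of it and handed the job in at about 18 s, without going near the blue rest.

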